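# Sweep the stray tube caps into the waste tray

## Robot

A 6-joint arm with a two-finger parallel gripper is mounted at the origin on the work surface. World frame = base frame: x ahead of the robot, y to its left, z up, the work surface at z = 0. Lengths are in m, angles in rad, forces in N, time in s.
With the tool pointing down it reaches from about 0.425 to 1.125 m from the base axis. Payload 14.9 kg.
Tool frame: the origin (TCP) lies midway between the tips of the shut fingers; the grasp point (between the pads) lies manip.grip_depth behind it (manip.grip_depth is the distance from the TCP to the grasp point, in m); z points along the fingers, y is the direction in which the jaws open and shut (so a half turn about z gives the same grasp; the last joint's range is limited). The gripper opens to 91 mm and grips with 3 to 60 N. Pads are 32 mm wide; open, the fingers measure 118 mm over their backs; the gripper's body (76 mm by 178 mm) begins 60 mm behind the grasp point.
Start: joints at [1.257, 0.379, 1.734, -0, 1.028, -0.033], TCP at [0.194, 0.673, 0.214] pointing down, gripper open.
Joint ranges: [-2.77, 2.77], [-0.74, 2.19], [0, 2.66], [-1.06, 4.2], [0.31, 2.87], [-3.08, 3.08]. Speed limits (rad/s): [1.89, 1.89, 2.39, 3.14, 3.14, 3.14].

## Interface

Orientations are given as a 3x3 rotation matrix whose columns are the frame's x, y, z axes.
In Python, from station import manip, capture, calibration, order gives the robot as it stands. The module is installed in compiled form; this text tells all that it offers.
- The arm moves only by the tool play_rows, never from a script. Its argument "rows" is a list of rows, each a list of 5 numbers: the shift along the tool's x, y, z in m, then the turn about the tool's z in degrees, then the closure, from 0 (fully open) to 1 (shut). In form: [[dx, dy, dz, spin, jaw], ...]. A call has 1 to 8 rows; each row shifts and turns the commanded pose from where the row before left it, along the tool's axes as they then stand; what a row does not reach is not made up. A row lasts 1/10 s, in which the tool goes at most 50 mm and 8.59 degrees, less where a joint would pass 70% of its speed; a pose out of reach is approached as far as the arm can. A call is refused whole if a number of a shift passes 0.05 or a number of a turn 8.59, either way. A call with a gripper value outside its range is refused whole. The fingers move at their own pace and stop on an object; "newtons" is the grip in N (left out, the last holds). Time passes only in rows, so rows that do not move let the fingers close. It gives the time, the measured TCP pose, the force and the opening at its end, in the units of the state.
- manip.get_obs(): the state, without advancing time (a new reading comes with each control period).
- capture(name): name is "side" or "top" or "wrist"; returns (picture, depth): 420x560x3 uint8, blue, green, red; 420x560 float32, m along the optical axis (not along the pixel's ray), 0 where there is no reading.
- calibration(name): a dict with "fx", "fy", "cx", "cy" (pixels), "rvec" (rotation vector, rad) and "tvec" (3), from world to camera coordinates, as OpenCV has them. Camera axes: x right, y down, z forward; pixel columns grow to the right and rows downward; lengths in m; the calibration is good to about 2 mm. The wrist camera is an equidistant fisheye: a pixel r from the principal point sees the ray r / f radians off the axis. A picture is of the moment at which its call begins: read the wrist's pose just before it. calibration takes no time and is no camera call; for the wrist camera it gives the pose at the moment of the call.
- order.sign_off(): hands the job in, once; it reports no verdict.
The state is a dict: "t": time; "joints": joint angles; "joint_vel": joint speeds; "effort": joint torques, N m; "ee_pos": TCP position; "tool_rot": TCP orientation; "contact_force": force on the tool from outside, world axes, zero at the start; "wrist_torque": the same for the moment, N m; "grip_width": opening from 0.0 (shut) to 1.0 (fully open).
Only numpy, scipy, OpenCV 4.12 (cv2) and the standard library are available. Lean on these libraries where they do the work, as an engineer would, in place of code of your own. Each camera call takes 0.05 s, during which the arm holds its last target.

## Task

Clear the bench: sweep the three loose tube caps along the bench top into the open mouth of the steel waste tray, so that every cap lies wholly inside it. Push them gently with the fingertips or the outside of the fingers; do not pinch them or pick them up, and leave the bottle, the jar and the well plate where they stand.

Things in the scene. Friction and masses are not known exactly. Their poses are not given: they have to be found in the camera images.
- tray: low fixed scoop of bare sheet steel; origin on the bench under the centre of its floor (130 mm along x, 200 along y, 2 mm thick). Walls 35 mm high, 3 mm thick on its +x end (back) and both y sides; open above. The -x end (x = -65 mm) is the open mouth, with a ramp from the bench up to the floor (x = -83 to -65 mm). It stands at the robot's right, mouth facing roughly world +y
- tray_mouth (a point): middle of the tray's mouth edge, on its 2 mm floor; axes as the tray's: +x points into the tray, y along the mouth edge
- cap0_center (a point): loose screw cap of a 50 ml tube, plain blue plastic, a solid-looking ribbed disc 33 mm in diameter and 14 mm high, 10 to 22 g, lying flat on the bench, closed side up; this point is its centre, half-way up (7 mm above the bench). It slides when pushed.
- cap1_center (a point): loose screw cap of a 50 ml tube, plain blue plastic, a solid-looking ribbed disc 33 mm in diameter and 14 mm high, 10 to 22 g, lying flat on the bench, closed side up; this point is its centre, half-way up (7 mm above the bench). It slides when pushed.
- cap2_center (a point): loose screw cap of a 50 ml tube, plain blue plastic, a solid-looking ribbed disc 33 mm in diameter and 14 mm high, 10 to 22 g, lying flat on the bench, closed side up; this point is its centre, half-way up (7 mm above the bench). It slides when pushed.
- bottle_center (a point): bystander: round amber glass bottle, 62 mm in diameter, 130 mm high, standing upright; this point is its centre, 65 mm up
- jar_center (a point): bystander: small white plastic jar with its lid on, 42 mm in diameter, 50 mm high, standing upright; this point is its centre, 25 mm up
- plate_center (a point): bystander: white 24-well plate lying flat, 86 mm along its x axis, 128 mm along its y axis, 19 mm high; this point is its centre, half-way up

How it is judged:
By the outcome, as a careful person would: the job done as asked, in the order asked, and still so for the second after the job is handed in, with the robot touching nothing.
It also fails if it takes over 72 s, if anything falls off the work surface, if the arm or the gripper's body presses on something with over 40 N, if the wrist force passes 120 N, or if a joint passes its speed limit or range.

## Working session

There is one attempt and no reset: what is moved stays moved. The work goes in short steps, Python scripts to look and compute and a tool call to move; the robot and the scene stay as the last step left them, time stands still between calls to the robot, and variables do not carry over. Pictures are saved under pics/ and viewed, and the job is handed in when it is done.

Besides the shell and the picture viewer there is one more tool, called after "Request:" as name(argument=value, ...) on one line, values as JSON. play_rows: Moves the arm, as the interface text tells. Its arguments: {"type":"object","properties":{"rows":{"type":"array","items":{"type":"array","items":{"type":"number"}}},"newtons":{"type":"number"}},"required":["rows"]}

```bash
mkdir -p pics; cat > h.py <<'E'
import numpy as np, cv2
from station import manip, capture, calibration, order
def cast(cal,u,v,z):
    R,_=cv2.Rodrigues(np.array(cal['rvec'],float)); t=np.array(cal['tvec'],float).reshape(3)
    d=np.array([(u-cal['cx'])/cal['fx'],(v-cal['cy'])/cal['fy'],1.0])
    C=-R.T@t; d=R.T@d
    s=(z-C[2])/d[2]
    return C+s*d
E
python3 - <<'E'
from h import *
o=manip.get_obs(); print({k:np.round(v,3).tolist() for k,v in o.items()}, manip.grip_depth)
for n in ('top','side'):
    p,d=capture(n); cv2.imwrite(f'pics/{n}0.png',p); np.save(f'{n}0.npy',d); print(n,calibration(n))
E
```

```text
{'t': 0.0, 'joints': [1.257, 0.379, 1.735, -0.0, 1.028, -0.033], 'joint_vel': [0.001, -0.0, 0.0, -0.001, 0.0, -0.002], 'effort': [0.002, -76.37, -43.439, 0.065, 0.042, -0.0], 'ee_pos': [0.194, 0.672, 0.213], 'tool_rot': [[-0.961, 0.277, -0.0], [0.277, 0.961, -0.001], [0.0, -0.001, -1.0]], 'contact_force': [1.323, -0.657, -0.558], 'wrist_torque': [-0.016, -0.028, 0.019], 'grip_width': 1.0} 0.0188
top {'fx': 499.1385517176799, 'fy': 499.1385517176799, 'cx': 283.06090726600354, 'cy': 211.46907005829493, 'rvec': array([ 2.20688078, -2.1424206 ,  0.12191033]), 'tvec': array([-0.0295027 ,  0.59064269,  0.97389668])}
side {'fx': 387.6933836810735, 'fy': 387.6933836810735, 'cx': 279.8228722645549, 'cy': 208.98295565014246, 'rvec': array([ 0.61580183, -2.51567771,  1.35804137]), 'tvec': array([0.53621209, 0.23634526, 0.50024698])}
```

View pics/top0.png

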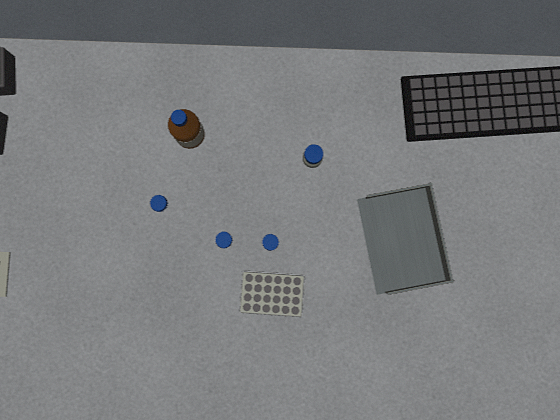

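View pics/side0.png

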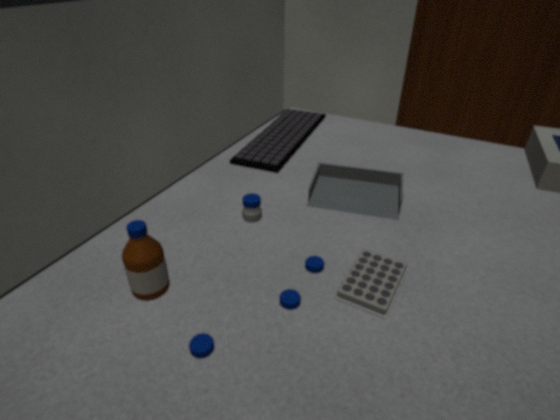

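The top view has world +y to the left and +x up. The caps are at about (159,203), (224,240) and (270,242). The bottle is at (188,130), the jar at (314,157), the plate at (272,294), and the tray mouth edge runs from (359,198) to (377,293). The keyboard behind the jar is extra.

```bash
cat >> h.py <<'E'
def caps(p,cal,z=0.014):
    hsv=cv2.cvtColor(p,cv2.COLOR_BGR2HSV)
    m=cv2.inRange(hsv,(105,120,60),(125,255,255))
    n,l,s,c=cv2.connectedComponentsWithStats(m)
    return [(np.round(c[i],1).tolist(),int(s[i,4]),np.round(cast(cal,*c[i],z),4).tolist()) for i in range(1,n) if s[i,4]>25]
def project(cal,P):
    return cv2.projectPoints(np.array(P,float).reshape(-1,3),np.array(cal['rvec'],float),np.array(cal['tvec'],float),np.array([[cal['fx'],0,cal['cx']],[0,cal['fy'],cal['cy']],[0,0,1.]]),None)[0].reshape(-1,2)
E
python3 - <<'E'
from h import *
cal=calibration('top'); cs=calibration('side')
p=cv2.imread('pics/top0.png')
for r in caps(p,cal): print(r)
print('side'); 
for r in caps(cv2.imread('pics/side0.png'),cs): print(r)
print('jar lid',cast(cal,314,154,0.05))
hsv=cv2.cvtColor(p,cv2.COLOR_BGR2HSV)
g=cv2.cvtColor(p,cv2.COLOR_BGR2GRAY)
# plate
m=cv2.inRange(hsv[...,:],(0,0,170),(180,60,255)); 
print('plate corners',[np.round(cast(cal,u,v,.019),3)[:2].tolist() for u,v in((244,271),(303,275),(302,317),(241,313))])
print('tray',[np.round(cast(cal,u,v,.002),3)[:2].tolist() for u,v in((359,198),(377,293))],[np.round(cast(cal,u,v,.035),3)[:2].tolist() for u,v in((431,184),(452,281),(366,195),(386,293))])
print('bottle base',cast(cal,190,133,0.02))
b=cv2.resize(p[170:320,120:470],None,fx=2.2,fy=2.2,interpolation=cv2.INTER_CUBIC); cv2.imwrite('pics/z0.png',b)
E
```

```text
([178.1, 116.7], 177, [0.7841, 0.2117, 0.014])
([313.3, 153.4], 270, [0.7155, -0.0712, 0.014])
([157.9, 202.7], 210, [0.6031, 0.2436, 0.014])
([223.3, 239.5], 207, [0.532, 0.1074, 0.014])
([270.0, 241.7], 202, [0.5304, 0.0126, 0.014])
side
([251.0, 198.5], 134, [0.7367, -0.1192, 0.014])
([135.4, 225.8], 156, [0.8867, 0.0772, 0.014])
([314.3, 262.1], 175, [0.529, 0.0115, 0.014])
([289.6, 297.0], 243, [0.5311, 0.1066, 0.014])
([200.8, 343.2], 352, [0.6023, 0.2423, 0.014])
jar lid [ 0.70631197 -0.07016626  0.05      ]
plate corners [[0.47, 0.063], [0.465, -0.056], [0.382, -0.056], [0.387, 0.066]]
tray [[0.627, -0.169], [0.433, -0.209]] [[0.656, -0.309], [0.462, -0.351], [0.629, -0.178], [0.435, -0.22]]
bottle base [0.74878771 0.1841684  0.02      ]
```

View pics/z0.png

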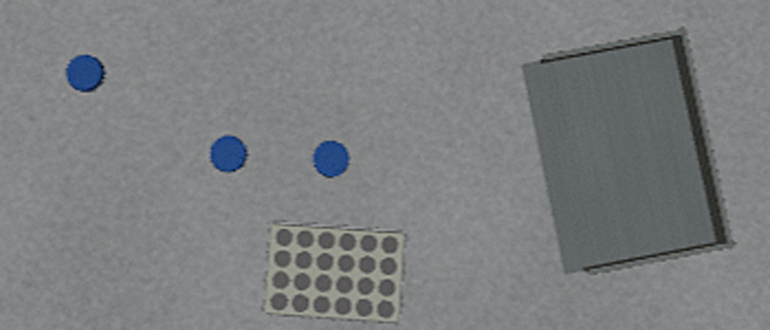

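Request:
play_rows(rows=[[0, 0, 0, 8.2, 0.78], [0, 0, 0, 8.2, 0.78], [0, 0, 0, 8.2, 0.78], [0, 0, 0, 8.2, 0.78], [0, 0, 0, 8.2, 0.78], [0, 0, 0, 8.2, 0.78], [0, 0, 0, 8.2, 0.78], [0, 0, 0, 8.2, 0.78]], newtons=15)

```text
t: 0.9
ee_pos: [0.1939, 0.6724, 0.2135]
tool_rot: [[-0.139, 0.99, -0.0], [0.99, 0.139, -0.001], [-0.001, -0.0, -1.0]]
contact_force: [0.1, -0.2, -0.2]
grip_width: 0.33
```

Request:
play_rows(rows=[[0, 0, 0, 8.0, 0.78], [-0.04, 0.022, 0, 0, 0.78], [-0.04, 0.022, 0, 0, 0.78], [-0.04, 0.022, 0, 0, 0.78], [-0.04, 0.022, 0, 0, 0.78], [-0.04, 0.022, 0, 0, 0.78], [-0.04, 0.022, 0, 0, 0.78], [-0.04, 0.022, 0, 0, 0.78]])

```text
t: 1.7
ee_pos: [0.3499, 0.3917, 0.2138]
tool_rot: [[-0.006, 1.0, -0.0], [1.0, 0.006, -0.0], [-0.0, -0.0, -1.0]]
contact_force: [0.4, 1.0, 0.1]
grip_width: 0.221
```

Request:
play_rows(rows=[[-0.04, 0.022, 0, 0, 0.78], [-0.04, 0.022, 0, 0, 0.78], [-0.04, 0.022, 0, 0, 0.78], [-0.04, 0.022, 0, 0, 0.78], [-0.04, 0.022, 0, 0, 0.78], [-0.04, 0.022, 0, 0, 0.78], [-0.04, 0.022, 0, 0, 0.78], [0, 0, 0, 0, 0.78]])

```text
t: 2.5
ee_pos: [0.5068, 0.1107, 0.2139]
tool_rot: [[-0.002, 1.0, 0.001], [1.0, 0.002, -0.0], [-0.0, 0.001, -1.0]]
contact_force: [0.0, 0.5, 0.5]
grip_width: 0.219
```

Request:
play_rows(rows=[[-0.028, 0.012, 0, 0, 0.78], [-0.027, 0.011, 0, 0, 0.78], [0, 0, 0.04, 0, 0.78], [0, 0, 0.04, 0, 0.78], [0, 0, 0.04, 0, 0.78], [0, 0, 0.03, 0, 0.78], [0, 0, 0.02, 0, 0.78], [0, 0, 0, 0, 0.78]])

```text
t: 3.3
ee_pos: [0.5262, 0.0597, 0.0414]
tool_rot: [[-0.006, 1.0, -0.005], [1.0, 0.006, -0.0], [-0.0, -0.005, -1.0]]
contact_force: [0.4, -0.9, 0.6]
grip_width: 0.224
```

```bash
python3 - <<'E'
from h import *
for n in ('top','side'):
    p,d=capture(n); cv2.imwrite(f'pics/{n}1.png',p)
    for r in caps(p,calibration(n)): print(n,r)
print(manip.get_obs()['ee_pos'])
a=cv2.imread('pics/top1.png')[150:330,120:470]; cv2.imwrite('pics/z1.png',cv2.resize(a,None,fx=2.2,fy=2.2))
E
```

```text
top ([178.2, 116.9], 182, [0.7838, 0.2114, 0.014])
top ([313.3, 153.4], 272, [0.7155, -0.0712, 0.014])
top ([158.0, 202.7], 213, [0.6031, 0.2434, 0.014])
side ([557.6, 140.0], 29, [0.1045, -0.8269, 0.014])
side ([135.1, 226.9], 187, [0.8845, 0.0801, 0.014])
side ([320.0, 264.3], 47, [0.5178, 0.0122, 0.014])
side ([289.4, 298.5], 293, [0.5299, 0.1095, 0.014])
side ([200.9, 344.0], 385, [0.6015, 0.2433, 0.014])
[0.52822633 0.05972832 0.0442195 ]
```

View pics/side1.png

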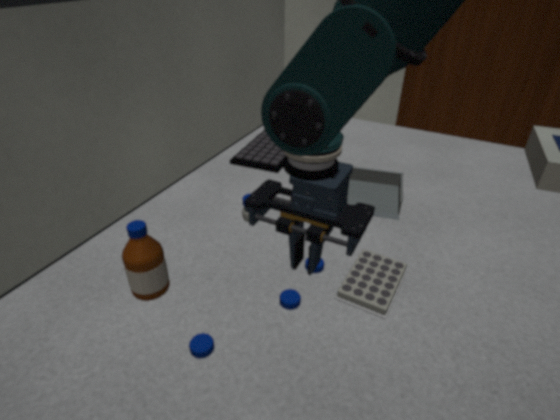

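View pics/z1.png

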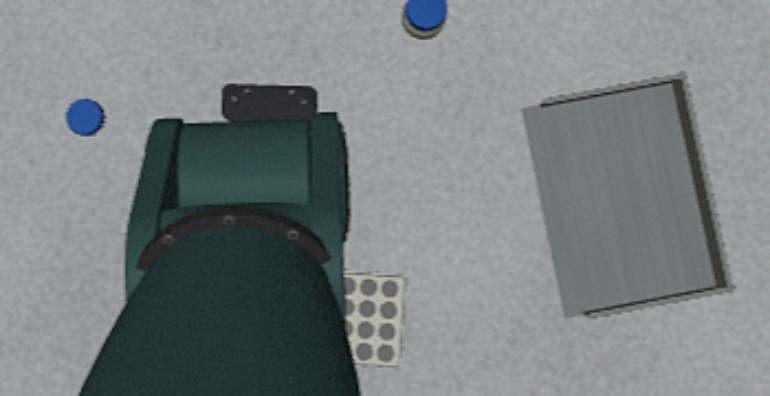

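The side view shows the fingertips at about (305,265), between the caps at (289,298) and (316,265) and clear of both. Next I lower the tool and push the nearest cap.

Request:
play_rows(rows=[[0, 0, 0.02, 0, 0.78], [0, 0, 0.014, 0, 0.78], [0, 0, 0, 0, 0.78], [0, 0, 0, 0, 0.78]])

```text
t: 3.8
ee_pos: [0.5285, 0.0595, 0.0105]
tool_rot: [[-0.006, 1.0, 0.0], [1.0, 0.006, -0.0], [-0.0, 0.0, -1.0]]
contact_force: [0.1, 0.5, -0.0]
grip_width: 0.224
```

Request:
play_rows(rows=[[0, 0.001, 0.0045, 0, 0.78], [-0.006, 0, 0, 0, 0.78], [-0.006, 0, 0, 0, 0.78], [-0.006, 0, 0, 0, 0.78], [-0.008, 0, 0, 0, 0.78], [-0.01, 0, 0, 0, 0.78], [-0.01, 0, 0, 0, 0.78], [-0.01, 0, 0, 0, 0.78]])

```text
t: 4.6
ee_pos: [0.5297, 0.0024, 0.0055]
tool_rot: [[-0.005, 1.0, 0.0], [1.0, 0.005, -0.0], [-0.0, 0.0, -1.0]]
contact_force: [0.4, 0.8, 0.5]
grip_width: 0.219
```

```bash
cat > look.py <<'E'
import sys
from h import *
k=sys.argv[1]
for n in ('top','side'):
    p,d=capture(n); cv2.imwrite(f'pics/{n}{k}.png',p)
    for r in caps(p,calibration(n)): print(n,r)
o=manip.get_obs();print(o['t'],o['ee_pos'])
E
python3 look.py 2
```

```text
top ([178.1, 116.9], 181, [0.7837, 0.2116, 0.014])
top ([313.3, 153.4], 271, [0.7155, -0.0712, 0.014])
top ([158.0, 202.8], 212, [0.603, 0.2434, 0.014])
top ([221.6, 239.2], 155, [0.5327, 0.1108, 0.014])
side ([557.6, 140.2], 30, [0.1046, -0.8249, 0.014])
side ([250.7, 199.6], 165, [0.7349, -0.1148, 0.014])
side ([135.2, 226.7], 181, [0.8848, 0.0796, 0.014])
side ([317.4, 249.3], 49, [0.5378, -0.024, 0.014])
side ([289.4, 298.2], 284, [0.5301, 0.1089, 0.014])
side ([200.8, 343.9], 383, [0.6016, 0.2433, 0.014])
4.7 [0.52968885 0.00215859 0.00546208]
```

View pics/side2.png

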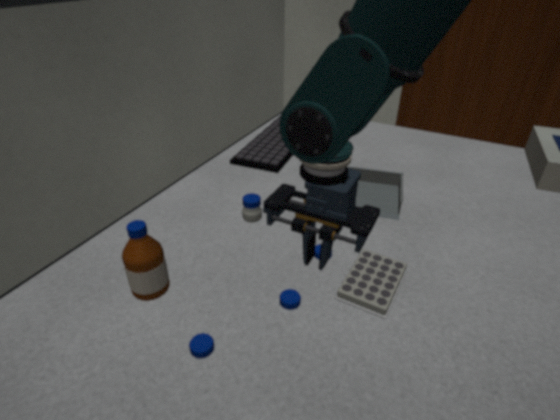

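The side view shows the cap nested between the fingertips at about (317,250) and moving with them. I keep pushing.

Request:
play_rows(rows=[[-0.011, -0.001, 0, 0, 0.78], [-0.011, -0.001, 0, 0, 0.78], [-0.011, -0.001, 0, 0, 0.78], [-0.011, -0.001, 0, 0, 0.78], [-0.011, -0.001, 0, 0, 0.78], [-0.011, -0.001, 0, 0, 0.78], [-0.011, -0.001, 0, 0, 0.78], [-0.011, -0.001, 0, 0, 0.78]])

```text
t: 5.5
ee_pos: [0.522, -0.0856, 0.0054]
tool_rot: [[-0.005, 1.0, 0.0], [1.0, 0.005, -0.0], [-0.0, 0.0, -1.0]]
contact_force: [0.6, 0.3, -0.9]
grip_width: 0.219
```

Request:
play_rows(rows=[[-0.011, -0.001, 0, 0, 0.78], [-0.011, -0.001, 0, 0, 0.78], [-0.011, -0.002, 0, 0, 0.78], [-0.011, -0.002, 0, 0, 0.78], [-0.011, -0.002, 0, 0, 0.78], [-0.01, -0.002, 0, 0, 0.78], [-0.008, -0.001, 0, 0, 0.78], [-0.008, -0.001, 0, 0, 0.78]])

```text
t: 6.3
ee_pos: [0.5104, -0.1664, 0.0054]
tool_rot: [[-0.005, 1.0, 0.0], [1.0, 0.005, 0.0], [0.0, 0.0, -1.0]]
contact_force: [0.0, 0.5, 0.1]
grip_width: 0.219
```

```bash
python3 look.py 3
```

```text
top ([178.1, 116.8], 180, [0.7839, 0.2115, 0.014])
top ([313.3, 153.4], 270, [0.7155, -0.0712, 0.014])
top ([158.0, 202.7], 210, [0.6031, 0.2435, 0.014])
top ([223.3, 239.5], 206, [0.532, 0.1074, 0.014])
side ([250.9, 198.8], 144, [0.7362, -0.118, 0.014])
side ([357.7, 206.9], 54, [0.5164, -0.1975, 0.014])
side ([135.4, 226.0], 164, [0.8862, 0.0777, 0.014])
side ([289.8, 297.4], 256, [0.5304, 0.1072, 0.014])
side ([200.9, 343.6], 367, [0.6019, 0.2428, 0.014])
6.4 [ 0.5105693  -0.16652593  0.005458  ]
```

View pics/side3.png

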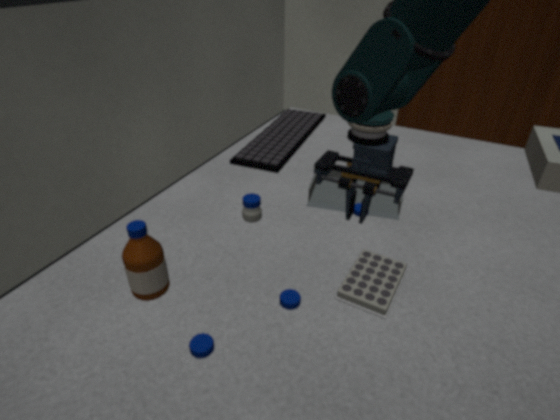

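View pics/top3.png

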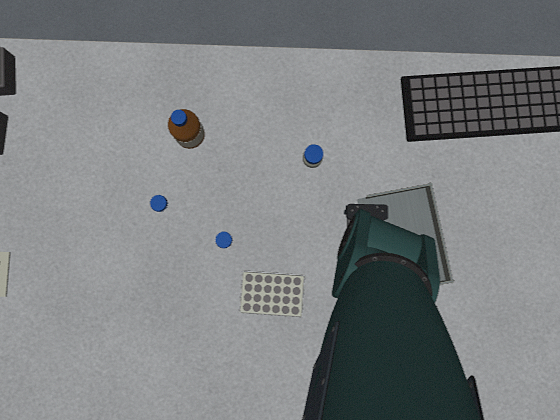

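The cap is still nested, at side pixel (358,208), and is just reaching the ramp. The other two caps and the bystanders have not moved. I raise the tips 2 mm and carry on into the tray.

Request:
play_rows(rows=[[-0.008, -0.001, -0.001, 0, 0.78], [-0.008, -0.001, -0.001, 0, 0.78], [-0.01, -0.001, 0, 0, 0.78], [-0.01, -0.001, 0, 0, 0.78], [-0.01, -0.002, 0, 0, 0.78], [-0.01, -0.002, 0, 0, 0.78], [-0.01, -0.001, 0, 0, 0.78], [-0.01, -0.001, 0, 0, 0.78]])

```text
t: 7.2
ee_pos: [0.5008, -0.2426, 0.0074]
tool_rot: [[-0.005, 1.0, -0.0], [1.0, 0.005, 0.0], [0.0, -0.0, -1.0]]
contact_force: [-0.7, 0.6, 0.8]
grip_width: 0.218
```

Request:
play_rows(rows=[[-0.007, 0, 0, 0, 0.78], [-0.004, 0, 0, 0, 0.78], [-0.002, 0, 0, 0, 0.78], [0, 0, 0, 0, 0.78], [0.01, 0, 0, 0, 0.78], [0.02, 0, 0, 0, 0.78], [0, 0, -0.03, 0, 0.78], [0, 0, -0.04, 0, 0.78]])

```text
t: 8.0
ee_pos: [0.4994, -0.2226, 0.0766]
tool_rot: [[-0.007, 1.0, -0.004], [1.0, 0.007, 0.002], [0.002, -0.004, -1.0]]
contact_force: [1.0, -0.6, 0.2]
grip_width: 0.221
```

```bash
python3 look.py 4
```

```text
top ([178.1, 116.8], 179, [0.7839, 0.2116, 0.014])
top ([313.3, 153.4], 271, [0.7155, -0.0712, 0.014])
top ([158.0, 202.7], 210, [0.6031, 0.2435, 0.014])
top ([223.3, 239.5], 206, [0.532, 0.1074, 0.014])
side ([376.0, 190.1], 90, [0.501, -0.2857, 0.014])
side ([250.9, 198.6], 138, [0.7368, -0.1187, 0.014])
side ([135.4, 225.9], 159, [0.8865, 0.0773, 0.014])
side ([289.6, 297.2], 251, [0.5308, 0.107, 0.014])
side ([200.8, 343.4], 360, [0.6022, 0.2426, 0.014])
8.1 [ 0.5031798  -0.22476524  0.08153658]
```

View pics/side4.png

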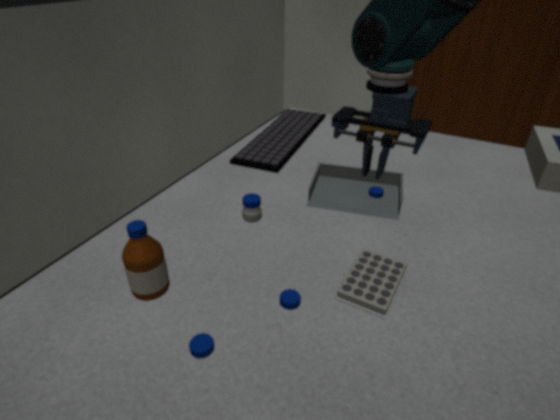

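The first cap now lies in the tray at side pixel (376,190), about (0.50,-0.285). Next I go back for the cap at (0.531,0.107).

Request:
play_rows(rows=[[0.03, 0.003, 0, 0, 0.78], [0.05, 0.004, 0, 0, 0.78], [0.05, 0.004, 0, 0, 0.78], [0.05, 0.004, 0, 0, 0.78], [0.05, 0.004, 0, 0, 0.78], [0.05, 0.004, 0, 0, 0.78], [0.05, 0.004, 0, 0, 0.78], [0.05, 0.003, 0, 0, 0.78]])

```text
t: 8.9
ee_pos: [0.5278, 0.1571, 0.0771]
tool_rot: [[-0.006, 1.0, -0.0], [1.0, 0.006, -0.0], [-0.0, -0.0, -1.0]]
contact_force: [0.6, -1.6, -0.6]
grip_width: 0.221
```

Request:
play_rows(rows=[[0, 0, 0, 0, 0.78], [0, 0, 0, 0, 0.78]])

```text
t: 9.1
ee_pos: [0.5278, 0.1556, 0.0769]
tool_rot: [[-0.008, 1.0, -0.001], [1.0, 0.008, -0.0], [-0.0, -0.001, -1.0]]
contact_force: [-1.4, -0.3, 0.6]
grip_width: 0.216
```

Request:
play_rows(rows=[[0, 0.003, 0.03, 0, 0.78], [0, 0, 0.025, 0, 0.78], [0, 0, 0.01, 0, 0.78], [0, 0, 0, 0, 0.78], [0, 0, 0.006, 0, 0.78], [0, 0, 0, 0, 0.78]])

```text
t: 9.7
ee_pos: [0.532, 0.1542, 0.0068]
tool_rot: [[-0.005, 1.0, 0.001], [1.0, 0.005, 0.0], [0.0, 0.001, -1.0]]
contact_force: [0.3, -0.3, 0.8]
grip_width: 0.22
```

Request:
play_rows(rows=[[-0.006, 0, 0, 0, 0.78], [-0.006, 0, 0, 0, 0.78], [-0.006, 0, 0, 0, 0.78], [-0.008, 0, 0, 0, 0.78], [-0.01, 0, 0, 0, 0.78], [-0.01, 0, 0, 0, 0.78], [-0.01, 0, 0, 0, 0.78], [-0.01, 0, 0, 0, 0.78]])

```text
t: 10.5
ee_pos: [0.5321, 0.0874, 0.0064]
tool_rot: [[-0.005, 1.0, -0.0], [1.0, 0.005, -0.0], [-0.0, -0.0, -1.0]]
contact_force: [0.3, -0.0, 0.8]
grip_width: 0.22
```

```bash
python3 look.py 5
```

```text
top ([178.2, 117.1], 187, [0.7833, 0.2113, 0.014])
top ([313.3, 153.4], 271, [0.7155, -0.0712, 0.014])
top ([158.0, 202.8], 212, [0.603, 0.2434, 0.014])
top ([414.3, 260.1], 221, [0.5018, -0.2814, 0.014])
side ([557.7, 140.2], 29, [0.1044, -0.8252, 0.014])
side ([375.8, 191.4], 121, [0.4999, -0.2801, 0.014])
side ([250.7, 200.0], 178, [0.7341, -0.1134, 0.014])
side ([135.2, 227.4], 204, [0.8831, 0.0814, 0.014])
side ([295.7, 277.9], 48, [0.541, 0.0629, 0.014])
side ([200.9, 344.6], 411, [0.6009, 0.2442, 0.014])
10.6 [0.5320006  0.0871544  0.00636612]
```

View pics/side5.png

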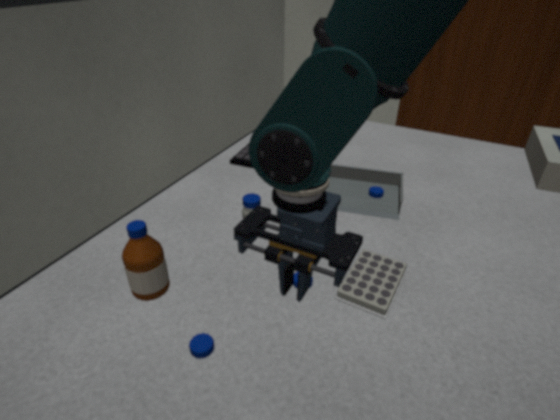

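The second cap is nested at side pixel (296,278), and the first lies in the tray at about (0.502,-0.282). I continue pushing with a slight drift to +x.

Request:
play_rows(rows=[[-0.011, 0.001, 0, 0, 0.78], [-0.011, 0.001, 0, 0, 0.78], [-0.011, 0.001, 0, 0, 0.78], [-0.011, 0.001, 0, 0, 0.78], [-0.011, 0.001, 0, 0, 0.78], [-0.011, 0.001, 0, 0, 0.78], [-0.011, 0.001, 0, 0, 0.78], [-0.011, 0.001, 0, 0, 0.78]])

```text
t: 11.4
ee_pos: [0.5406, -0.0006, 0.0064]
tool_rot: [[-0.005, 1.0, -0.0], [1.0, 0.005, -0.0], [-0.0, -0.0, -1.0]]
contact_force: [0.8, -0.3, 0.8]
grip_width: 0.221
```

Request:
play_rows(rows=[[-0.011, 0.001, 0, 0, 0.78], [-0.011, 0.001, 0, 0, 0.78], [-0.011, 0.001, 0, 0, 0.78], [-0.011, 0.001, 0, 0, 0.78], [-0.011, 0.001, 0, 0, 0.78], [-0.011, 0.001, 0, 0, 0.78], [-0.011, 0.001, 0, 0, 0.78], [-0.011, 0.001, 0, 0, 0.78]])

```text
t: 12.2
ee_pos: [0.5491, -0.0884, 0.0064]
tool_rot: [[-0.005, 1.0, -0.0], [1.0, 0.005, 0.0], [0.0, -0.0, -1.0]]
contact_force: [0.7, -0.5, 0.8]
grip_width: 0.217
```

Request:
play_rows(rows=[[-0.011, 0.001, 0, 0, 0.78], [-0.011, 0.001, 0, 0, 0.78], [-0.011, 0.001, 0, 0, 0.78], [-0.011, 0.001, 0, 0, 0.78], [-0.011, 0, 0, 0, 0.78], [-0.01, 0, 0, 0, 0.78], [-0.008, 0, -0.001, 0, 0.78], [-0.008, 0, 0, 0, 0.78]])

```text
t: 13.0
ee_pos: [0.5535, -0.1692, 0.0076]
tool_rot: [[-0.005, 1.0, 0.0], [1.0, 0.005, -0.0], [-0.0, 0.0, -1.0]]
contact_force: [-0.3, 0.4, -0.5]
grip_width: 0.225
```

```bash
python3 look.py 6
```

```text
top ([178.2, 116.9], 183, [0.7837, 0.2114, 0.014])
top ([313.3, 153.4], 271, [0.7155, -0.0712, 0.014])
top ([158.1, 202.7], 212, [0.6031, 0.2433, 0.014])
side ([380.3, 191.1], 29, [0.491, -0.2863, 0.014])
side ([251.1, 198.7], 143, [0.736, -0.1182, 0.014])
side ([338.1, 201.0], 36, [0.5622, -0.2001, 0.014])
side ([135.3, 226.1], 166, [0.8861, 0.0781, 0.014])
side ([200.9, 343.6], 367, [0.6019, 0.2428, 0.014])
13.1 [ 0.55363688 -0.16938256  0.00753501]
```

View pics/side6.png

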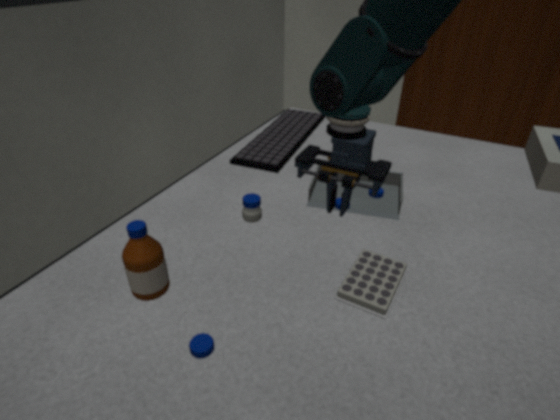

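The second cap is at the ramp, side pixel (338,201), and still between the fingertips.

Request:
play_rows(rows=[[-0.008, 0, 0, 0, 0.78], [-0.01, 0, 0, 0, 0.78], [-0.01, 0, 0, 0, 0.78], [-0.01, 0, 0, 0, 0.78], [-0.01, 0, 0, 0, 0.78], [-0.01, 0, 0, 0, 0.78], [-0.01, 0, 0, 0, 0.78], [-0.007, 0, 0, 0, 0.78]])

```text
t: 13.9
ee_pos: [0.5539, -0.2445, 0.0075]
tool_rot: [[-0.005, 1.0, 0.0], [1.0, 0.005, -0.0], [-0.0, 0.0, -1.0]]
contact_force: [-0.4, -0.5, -0.1]
grip_width: 0.216
```

Request:
play_rows(rows=[[-0.004, 0, 0, 0, 0.78], [-0.002, 0, 0, 0, 0.78], [0, 0, 0, 0, 0.78], [0.01, 0, 0, 0, 0.78], [0.02, 0, 0, 0, 0.78], [0, 0, -0.03, 0, 0.78], [0, 0, -0.04, 0, 0.78], [0, 0, 0, 0, 0.78]])

```text
t: 14.7
ee_pos: [0.5563, -0.2195, 0.0818]
tool_rot: [[-0.006, 1.0, 0.006], [1.0, 0.006, -0.002], [-0.002, 0.006, -1.0]]
contact_force: [0.3, -0.8, -0.9]
grip_width: 0.22
```

```bash
python3 look.py 7
```

```text
top ([178.1, 116.8], 178, [0.784, 0.2117, 0.014])
top ([313.3, 153.4], 271, [0.7155, -0.0712, 0.014])
top ([158.1, 202.8], 213, [0.603, 0.2433, 0.014])
side ([353.3, 185.5], 86, [0.554, -0.2815, 0.014])
side ([376.1, 190.1], 88, [0.5008, -0.2861, 0.014])
side ([251.1, 198.5], 136, [0.7365, -0.119, 0.014])
side ([135.3, 225.9], 158, [0.8866, 0.0774, 0.014])
side ([200.8, 343.3], 359, [0.6022, 0.2425, 0.014])
14.8 [ 0.55418563 -0.21890784  0.07810126]
```

View pics/side7.png

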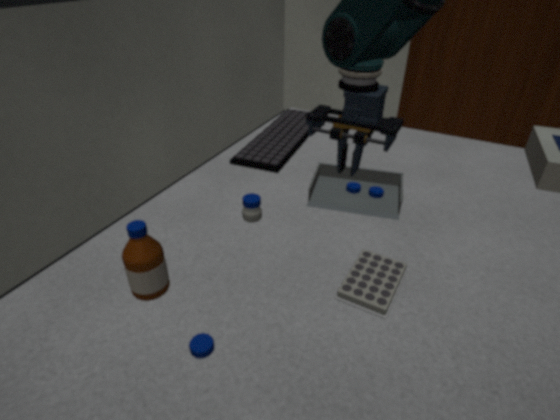

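Both caps are inside the tray, at side pixels (353,186) and (376,191). Now for the last cap, first checking how close the bottle is.

```bash
python3 - <<'E'
from h import *
cal=calibration('top');cs=calibration('side')
print(cast(cal,178.5,117,.13), cast(cs,138,225,.13), cast(cs,150,293,0))
E
```

```text
[0.74992138 0.18636435 0.13      ] [0.74728031 0.18257944 0.13      ] [0.74412028 0.19320094 0.        ]
```

Request:
play_rows(rows=[[0.04, 0, 0, 0, 0.78], [0.05, 0, 0, 0, 0.78], [0.05, 0, 0, 0, 0.78], [0.05, 0, 0, 0, 0.78], [0.05, 0, 0, 0, 0.78], [0.05, 0, 0, 0, 0.78], [0.05, 0, 0, 0, 0.78], [0.05, 0, 0, 0, 0.78]])

```text
t: 15.6
ee_pos: [0.5501, 0.1726, 0.076]
tool_rot: [[-0.006, 1.0, -0.002], [1.0, 0.006, -0.001], [-0.001, -0.002, -1.0]]
contact_force: [0.8, -0.2, -0.9]
grip_width: 0.219
```

Request:
play_rows(rows=[[0.05, 0, 0, 0, 0.78], [0.05, 0.01, 0, 0, 0.78], [0.02, 0.02, 0, 0, 0.78], [0, 0.01, 0, 0, 0.78], [0, 0, 0, 0, 0.78], [0, 0, 0, 0, 0.78]])

```text
t: 16.2
ee_pos: [0.5897, 0.2885, 0.0763]
tool_rot: [[-0.005, 1.0, -0.002], [1.0, 0.005, -0.001], [-0.001, -0.002, -1.0]]
contact_force: [-0.4, -0.3, -0.3]
grip_width: 0.22
```

Request:
play_rows(rows=[[0.004, 0.012, 0, 0, 0.78], [0, 0, 0.03, 0, 0.78], [0, 0, 0.025, 0, 0.78], [0, 0, 0.01, 0, 0.78], [0, 0, 0, 0, 0.78], [0, 0, 0.005, 0, 0.78], [0, 0, 0, 0, 0.78]])

```text
t: 16.9
ee_pos: [0.6033, 0.2939, 0.008]
tool_rot: [[-0.005, 1.0, 0.001], [1.0, 0.005, 0.0], [0.0, 0.001, -1.0]]
contact_force: [-0.6, -0.2, 0.6]
grip_width: 0.22
```

Request:
play_rows(rows=[[-0.006, 0, 0, 0, 0.78], [-0.006, 0, 0, 0, 0.78], [-0.006, 0, 0, 0, 0.78], [-0.008, 0, 0, 0, 0.78], [-0.01, 0, 0, 0, 0.78], [-0.01, -0.001, 0, 0, 0.78], [-0.01, -0.001, 0, 0, 0.78], [-0.01, -0.001, 0, 0, 0.78]])

```text
t: 17.7
ee_pos: [0.6, 0.2268, 0.0074]
tool_rot: [[-0.005, 1.0, -0.0], [1.0, 0.005, -0.0], [-0.0, -0.0, -1.0]]
contact_force: [0.0, 0.2, 0.6]
grip_width: 0.222
```

```bash
python3 look.py 8
```

```text
top ([178.2, 116.9], 184, [0.7836, 0.2114, 0.014])
top ([313.3, 153.4], 272, [0.7154, -0.0712, 0.014])
top ([180.4, 204.7], 189, [0.6004, 0.1976, 0.014])
top ([412.0, 234.0], 218, [0.5547, -0.2765, 0.014])
top ([414.3, 260.0], 222, [0.5019, -0.2813, 0.014])
side ([557.7, 140.0], 26, [0.1044, -0.8266, 0.014])
side ([353.2, 186.9], 120, [0.5523, -0.2751, 0.014])
side ([375.7, 191.4], 122, [0.5, -0.2797, 0.014])
side ([251.2, 200.4], 196, [0.7321, -0.1124, 0.014])
side ([134.5, 229.3], 203, [0.8795, 0.0868, 0.014])
17.8 [0.59989005 0.22643014 0.00734721]
```

View pics/side8.png

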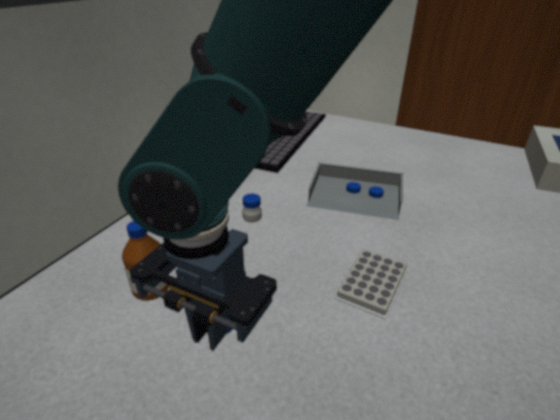

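The top view puts the last cap at (180,205), 29 mm ahead of the TCP, so it is nested. The tool is clear of the bottle. I continue toward the right-hand lane.

Request:
play_rows(rows=[[-0.011, -0.001, 0.001, 0, 0.78], [-0.011, -0.001, 0, 0, 0.78], [-0.011, -0.001, 0, 0, 0.78], [-0.011, -0.001, 0, 0, 0.78], [-0.011, -0.001, 0, 0, 0.78], [-0.011, -0.001, 0, 0, 0.78], [-0.011, -0.001, 0, 0, 0.78], [-0.011, 0, 0, 0, 0.78]])

```text
t: 18.6
ee_pos: [0.5935, 0.1388, 0.0064]
tool_rot: [[-0.005, 1.0, -0.0], [1.0, 0.005, 0.0], [0.0, -0.0, -1.0]]
contact_force: [-0.4, -0.2, -0.9]
grip_width: 0.218
```

Request:
play_rows(rows=[[-0.011, 0, 0, 0, 0.78], [-0.011, 0, 0, 0, 0.78], [-0.011, 0, 0, 0, 0.78], [-0.011, 0, 0, 0, 0.78], [-0.011, 0, 0, 0, 0.78], [-0.011, 0, 0, 0, 0.78], [-0.011, 0, 0, 0, 0.78], [-0.011, 0, 0, 0, 0.78]])

```text
t: 19.4
ee_pos: [0.5941, 0.0508, 0.0064]
tool_rot: [[-0.005, 1.0, -0.0], [1.0, 0.005, -0.0], [-0.0, -0.0, -1.0]]
contact_force: [-0.2, 0.6, -0.1]
grip_width: 0.22
```

Request:
play_rows(rows=[[-0.011, 0, 0, 0, 0.78], [-0.011, 0, 0, 0, 0.78], [-0.011, 0, 0, 0, 0.78], [-0.011, 0, 0, 0, 0.78], [-0.011, 0, 0, 0, 0.78], [-0.011, 0, 0, 0, 0.78], [-0.011, 0, 0, 0, 0.78], [-0.011, 0, 0, 0, 0.78]])

```text
t: 20.2
ee_pos: [0.5946, -0.0372, 0.0064]
tool_rot: [[-0.005, 1.0, 0.0], [1.0, 0.005, 0.0], [0.0, 0.0, -1.0]]
contact_force: [-0.9, 0.1, 0.5]
grip_width: 0.219
```

```bash
python3 look.py 9
```

```text
top ([178.2, 117.1], 189, [0.7831, 0.2113, 0.014])
top ([313.8, 151.7], 209, [0.7192, -0.0721, 0.014])
top ([412.0, 234.1], 220, [0.5545, -0.2764, 0.014])
top ([414.2, 260.1], 224, [0.5018, -0.2811, 0.014])
side ([353.6, 185.7], 88, [0.5532, -0.2813, 0.014])
side ([375.8, 190.6], 99, [0.5008, -0.2837, 0.014])
side ([135.4, 226.2], 167, [0.8857, 0.0781, 0.014])
20.3 [ 0.59465008 -0.03754467  0.00644343]
```

View pics/side9.png

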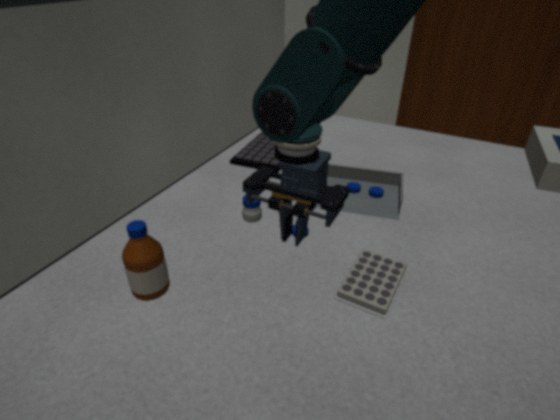

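The bottle has not moved, and the last cap is still between the tips at about (294,230). The gripper body passes above the jar, and the force reading is just noise.

Request:
play_rows(rows=[[-0.011, -0.001, 0, 0, 0.78], [-0.011, -0.001, 0, 0, 0.78], [-0.011, -0.001, 0, 0, 0.78], [-0.011, 0, 0, 0, 0.78], [-0.011, 0, 0, 0, 0.78], [-0.011, 0, 0, 0, 0.78], [-0.011, 0, 0, 0, 0.78], [-0.011, 0, 0, 0, 0.78]])

```text
t: 21.1
ee_pos: [0.592, -0.1252, 0.0064]
tool_rot: [[-0.005, 1.0, 0.0], [1.0, 0.005, -0.0], [-0.0, 0.0, -1.0]]
contact_force: [0.7, 0.5, -0.6]
grip_width: 0.22
```

Request:
play_rows(rows=[[-0.008, 0, -0.001, 0, 0.78], [-0.008, 0, 0, 0, 0.78], [-0.008, 0, 0, 0, 0.78], [-0.01, 0, 0, 0, 0.78], [-0.01, 0, 0, 0, 0.78], [0, 0, 0, 0, 0.78]])

```text
t: 21.7
ee_pos: [0.5924, -0.1695, 0.0075]
tool_rot: [[-0.005, 1.0, 0.0], [1.0, 0.005, -0.0], [-0.0, 0.0, -1.0]]
contact_force: [0.8, 0.8, 0.1]
grip_width: 0.218
```

```bash
python3 look.py 10
```

```text
top ([178.2, 117.1], 187, [0.7832, 0.2114, 0.014])
top ([313.3, 153.4], 272, [0.7155, -0.0711, 0.014])
side ([375.9, 190.2], 89, [0.501, -0.2854, 0.014])
side ([250.9, 198.7], 141, [0.7364, -0.1183, 0.014])
side ([135.3, 226.0], 163, [0.8863, 0.0778, 0.014])
21.8 [ 0.59220619 -0.16846865  0.00738886]
```

View pics/side10.png

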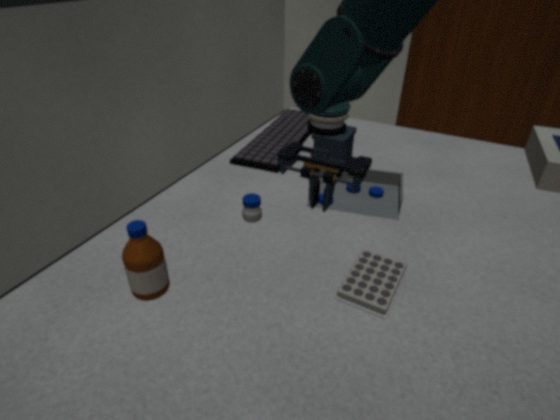

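The last cap is at the mouth, at about (321,200). Final stretch.

Request:
play_rows(rows=[[-0.008, 0, 0, 0, 0.78], [-0.01, 0, 0, 0, 0.78], [-0.01, 0, 0, 0, 0.78], [-0.01, 0, 0, 0, 0.78], [-0.01, 0, 0, 0, 0.78], [-0.008, 0, 0, 0, 0.78], [-0.006, 0, 0, 0, 0.78], [-0.003, 0, 0, 0, 0.78]])

```text
t: 22.6
ee_pos: [0.5926, -0.2339, 0.0074]
tool_rot: [[-0.005, 1.0, 0.0], [1.0, 0.005, -0.0], [-0.0, 0.0, -1.0]]
contact_force: [-0.6, 0.5, 0.3]
grip_width: 0.217
```

Request:
play_rows(rows=[[0, 0, 0, 0, 0.78], [0.01, 0, 0, 0, 0.78], [0.02, 0, 0, 0, 0.78], [0, 0, -0.03, 0, 0.78], [0, 0, -0.05, 0, 0.78], [0, 0, -0.05, 0, 0.78], [0, 0, -0.03, 0, 0.78], [0, 0, 0, 0, 0.78]])

```text
t: 23.4
ee_pos: [0.5947, -0.2023, 0.1721]
tool_rot: [[-0.007, 1.0, 0.006], [1.0, 0.007, -0.002], [-0.002, 0.006, -1.0]]
contact_force: [0.6, -0.2, -0.2]
grip_width: 0.221
```

Request:
play_rows(rows=[[0.05, 0, 0, 0, 0.78], [0.05, 0, 0, 0, 0.78], [0.05, 0, 0, 0, 0.78], [0.05, 0, 0, 0, 0.78], [0.05, 0, 0, 0, 0.78], [0.05, 0, 0, 0, 0.78], [0, 0, 0, 0, 0.78], [0, 0, 0, 0, 0.78]])

```text
t: 24.2
ee_pos: [0.5897, 0.0985, 0.1664]
tool_rot: [[-0.008, 1.0, -0.001], [1.0, 0.008, -0.0], [-0.0, -0.001, -1.0]]
contact_force: [-0.2, 0.3, 0.1]
grip_width: 0.222
```

```bash
python3 look.py 11
```

```text
top ([178.3, 117.2], 192, [0.7831, 0.2111, 0.014])
top ([313.3, 153.4], 272, [0.7154, -0.0712, 0.014])
top ([404.2, 214.8], 211, [0.5934, -0.2603, 0.014])
top ([411.9, 234.1], 222, [0.5545, -0.2763, 0.014])
top ([414.3, 260.0], 223, [0.5019, -0.2813, 0.014])
side ([335.4, 184.8], 88, [0.5925, -0.265, 0.014])
side ([353.4, 185.7], 91, [0.5536, -0.2809, 0.014])
side ([375.7, 190.5], 98, [0.501, -0.284, 0.014])
side ([256.3, 199.8], 30, [0.7236, -0.12, 0.014])
side ([135.4, 226.2], 168, [0.8857, 0.0783, 0.014])
24.3 [0.59016146 0.09657905 0.16675221]
```

View pics/side11.png

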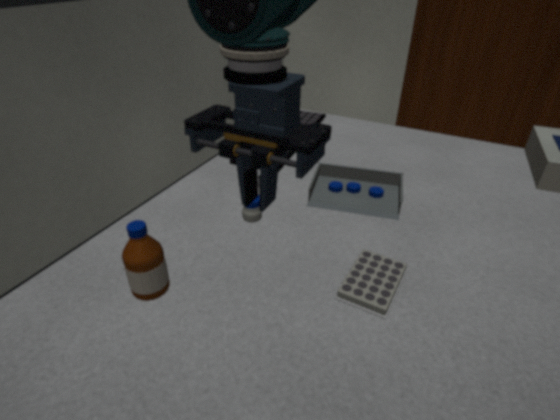

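View pics/top11.png

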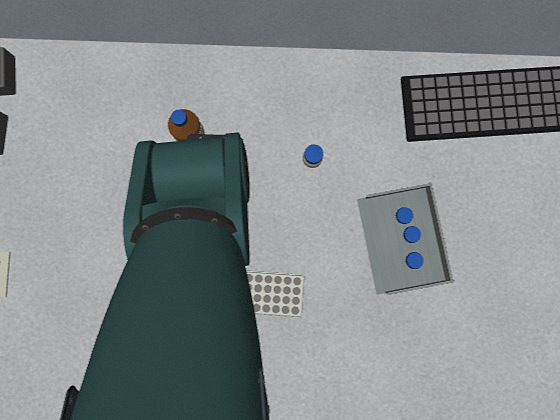

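All three caps lie inside the tray, at top pixels (404,215), (412,234) and (414,260), well past the mouth edge. The bottle, jar and plate are where they were at the start. I hand it in.

```bash
python3 -c "
from station import order
print(order.sign_off())"
```

```text
the job is handed in; nothing more can be done
None
```

All three caps are in the waste tray, and I handed the job in at about 24 s of the 72 s allowed. I pushed them one at a time, each resting against two part-open fingertips without being pinched or lifted. Their lanes stayed clear of the bottle, jar and plate.

- **Caps:** the last top view puts them at about (0.593, -0.260), (0.555, -0.276) and (0.502, -0.281). Each is wholly inside, with its nearest edge at least 50 mm past the mouth edge and clear of the walls. The side view agrees to about 5 mm.
- **Bystanders:** the jar lid and bottle cap show at the same top-view pixels as at the start, to within 0.5 px. The plate looks unmoved, but I compared it only by eye and the arm partly hid it.
- **Forces:** readings at the end of each move stayed within about 2 N, which is sensor noise. At hand-in the arm was raised to 0.167 m and touching nothing.

No check failed.

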